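# Press a label holder into its shelf-edge clip and hold it home

## Task

Take the wide label holder from the wooden stand and push its tongue down behind the sprung steel lip of the empty clip on the shelf's front edge: upright, centred on the clip, card side facing out like the two holders already fitted, and all the way down to the clip's floor. Finish while still holding it pressed down there with a firm push of about 15 N, so that a colleague can pin it. Leave the narrow holder in the stand and do not disturb the jar, the figure or the mallet.

Things in the scene. Friction and masses are not known exactly. Their poses are not given: they have to be found in the camera images.
- holder: wide label holder: pale wooden block 12 mm thick (x), 64 wide (y), 44 tall; below it a tongue 6 mm thick, 60 wide, 18 long, its foot rounded (radius 3). Origin: middle of the foot, z up; block spans z = 18 to 62 mm. About 40 g. Starts upright and loose in a slot of the stand, the block resting on the stand's top.
- holder_card (a point): middle of the wide holder's card face (blank card in a steel frame), 6 mm in front (-x) of and 40 mm above the holder's origin; in the stand it faces the stand's -x
- clip: empty spring-steel clip on the shelf's front edge, 52 mm wide (y), a slot open upward. Origin on its floor, where the foot's middle stands when the holder is home (the two frames then coincide); -x points out of the shelf to the robot, z up. Upright back face at x = +3 mm up to z = 13; the shelf board begins 1.5 mm behind it, its top at z = 16.
- clip_seat: the rigid steel floor of the empty clip, on which the tongue's foot comes to rest; its top is at the clip's origin; 52 mm wide
- fitted_a: a wide holder already fitted in its own clip, fixed; shape and axes as holder, origin at its foot. The two fitted ones and the empty clip take the three places, 105 mm apart along the shelf's edge, in any order.
- fitted_b: the other holder already fitted, fixed, likewise
- shelf: low wooden bench-top shelf, fixed: board 180 mm deep (x), 400 mm wide (y), 18 mm thick, top at 110 mm; origin at the bench under the board's middle; front edge (with the clips) at its -x side; turned up to 0.2 rad
- rack: dark wooden stand, fixed, 50 mm (x) by 170 mm (y) by 40 mm tall, with two slots along y at y = -42 and +42 mm, 22 mm deep; origin at the bench under its middle
- spare: narrow label holder, 40 mm wide, otherwise like the wide one, standing in the stand's other slot; loose, to be left there
- jar: closed glass jar, 56 mm across, 70 mm tall with cap, loose on the shelf; origin at its foot
- figure: small carved wooden figure, 48 mm across its foot, 79 mm tall, loose on the shelf; origin at its foot
- mallet: wooden mallet lying on the bench, loose, 64 mm tall: head 64 across, 100 long, towards its +x; handle 24 across; 250 long in all; origin under the handle, 90 mm from its end
- clip_rim (a point): middle of the rim of the empty clip's sprung lip, clip x = -5, z = 14.6 mm. The lip's inner face rests at clip x = -1 (a 4 mm gap), upright to z = 10 mm, then flares out at 40 degrees to this rim. The 6 mm tongue forces it out by 2 mm (1.2 N/mm, 1.2 N preload; the point stays): entering takes 3 to 8 N, and up to 5 N of a push can be lost in the lip's grip.
Mind the look-alikes: they are no part of the job. What is shaped like the holder but blue or pink is not meant.

How it is judged:
On the way:
1. the wide holder has been lifted clear of the stand (z of holder in the frame of rack above 0.05 m), for 0.1 s.
At the end, for the whole second after the job is handed in: Wide holder in the empty clip: foot within 2 mm of the floor, within 8 mm of the middle, between back and lip, upright and square within 5 degrees, card out; fingers still on it, pressing it on the floor with 8 to 35 N, at rest (z of holder in the frame of clip below 0.002 m and x of holder in the frame of clip between -0.003 and 0.003 m and y of holder in the frame of clip between -0.008 and 0.008 m and angle between holder's own z axis and vertical below 0.09 rad and angle between the x axis of holder and the x axis of clip, either way round below 0.09 rad and x of holder_card in the frame of clip below -0.002 m and contact force between holder and clip_seat between 8 and 35 N and contact force between the fingers and holder above 2 N and linear speed of holder below 0.01 m/s); the arm keeps its last pose, push and grip.
It fails at once if the narrow holder, jar, figure or mallet was moved by more than 25 mm (distance of any of spare, jar, figure, mallet from where it was at the start of the episode above 0.025 m).
It also fails if it takes over 42 s, if anything falls off the work surface, if the arm or the gripper's body presses on something with over 40 N, if the wrist force passes 120 N, or if a joint passes its speed limit or range.

## Robot

A 7-joint arm with a two-finger parallel gripper is mounted at the origin on the work surface. World frame = base frame: x ahead of the robot, y to its left, z up, the work surface at z = 0. Lengths are in m, angles in rad, forces in N, time in s.
With the tool pointing down it reaches from about 0.425 to 0.925 m from the base axis. Payload 6.8 kg.
Tool frame: the origin (TCP) lies at the very end of the fingers, on their centre line; the grasp point (between the pads) lies 19 mm behind it; z points along the fingers, y is the line along which they close (so a half turn about z gives the same grasp; the last joint's range is limited). The gripper opens to 85 mm and grips with 20 to 120 N. Pads are 22 mm wide; open, the fingers measure 114 mm over their backs; the gripper's body (76 mm by 85 mm) begins 54 mm behind the grasp point. The pads swing forward as they close: fully open they stand 13 mm farther back than shut.
Start: joints at [1.215, 0.477, 0.022, 1.555, -0.011, 1.109, -0.083], TCP at [0.166, -0.654, 0.231] pointing down, gripper open.
Joint ranges: [-2.96, 2.96], [-0.34, 2.1], [-1.41, 1.46], [0.24, 2.44], [-1.37, 4.51], [0.17, 1.92], [-2.96, 2.96]. Speed limits (rad/s): [2.39, 2.39, 3.14, 3.14, 3.14, 3.14, 3.14].

## Interface

Orientations are given as a rotation vector (axis times angle).
In Python, from bench import get_obs, grab_frame, hand_in gives the robot as it stands.
- The arm moves only by the tool drive_tool, never from a script. Its argument "rows" is a list of rows, each an object with "offset": the shift along the tool's x, y, z as a fraction of full scale, a list of three; "rotation": the turn, a rotation vector about the tool's x, y, z as a fraction of full scale, a list of three; "claw": the opening, from 0 (shut) to 1 (fully open). In form: [{"offset": [tx, ty, tz], "rotation": [wx, wy, wz], "claw": claw}, ...]. A call has 1 to 20 rows; each row is the pose to reach, as a shift and turn from the pose commanded when the call began, along the tool's axes at that moment; what a row does not reach only later rows make up. Full scale, the value 1, is 0.15 m for a shift and 2 rad for a turn. A row lasts 1/12 s, in which the tool goes at most 41.7 mm and 7.16 degrees, less where a joint would pass 70% of its speed; a pose out of reach is approached as far as the arm can. A call with a number of a shift or a turn outside -1 to 1 is refused whole. A call with a gripper value outside its range is refused whole. The fingers move at their own pace and stop on an object; "force" is the grip in N (left out, the last holds). Time passes only in rows, so rows that repeat a pose let the fingers close. It gives the time, the measured TCP pose, the force, the opening and the grip force at its end, in the units of the state.
- get_obs(): the state, without advancing time (a new reading comes with each control period).
- grab_frame(name): name is "side" or "top"; returns a dict with "frame" (384x512x3 uint8, red, green, blue), "z_map" (384x512 float32, m along the optical axis (not along the pixel's ray), 0 where there is no reading), "vfov" (degrees; the focal length in pixels is half the picture's height over the tangent of half this angle, whatever the lens; pixels are square), "cx", "cy" (the principal point, pixels), "R" (3x3) and "t" (3): a world point X has camera coordinates R X + t. Camera axes: x right, y down, z forward; pixel columns grow to the right and rows downward; lengths in m; the calibration is good to about 2 mm. A picture is of the moment at which its call begins.
- hand_in(): hands the job in; it is judged then, once.
The state is a dict: "clock": time; "joints": joint angles; "qvel": joint speeds; "tau": joint torques, N m; "tcp_pos": TCP position; "orientation": TCP orientation; "contact_force": force on the tool from outside, world axes, zero at the start; "moment": the same for the moment, N m; "grip_width": finger opening in m; "gripper_force": force on a finger pad.
Only numpy, scipy, OpenCV 4.12 (cv2) and the standard library are available. Lean on these libraries where they do the work, as an engineer would, in place of code of your own. Each camera call takes 0.05 s, during which the arm holds its last target. There are 200 camera calls.

## Working session

There is one attempt and no reset: what is moved stays moved. The work goes in short steps, Python scripts to look and compute and a tool call to move; the robot and the scene stay as the last step left them, time stands still between calls to the robot, and variables do not carry over. Pictures are saved under pics/ and viewed, at most 10 in all, crops included, and the job is handed in when it is done.

Besides the shell and the picture viewer there is one more tool, called after ">>>" by a JSON object that holds its "name" and its "arguments". drive_tool: Moves the arm, as the interface text tells. Its arguments: {"type":"object","properties":{"rows":{"type":"array","items":{"type":"object","properties":{"offset":{"type":"array","items":{"type":"number"}},"rotation":{"type":"array","items":{"type":"number"}},"claw":{"type":"number"}}}},"force":{"type":"number"}},"required":["rows"]}

```bash
mkdir -p pics; cat > h.py <<'E'
import numpy as np, cv2
from bench import get_obs, grab_frame, hand_in
def cloud(f):
    z=f["z_map"]; F=192/np.tan(np.radians(f["vfov"])/2)
    v,u=np.mgrid[0:384,0:512]
    P=np.stack([(u-f["cx"])/F*z,(v-f["cy"])/F*z,z],-1)
    W=(P-np.array(f["t"]))@np.array(f["R"]); W[z==0]=np.nan
    return W
E
python3 - <<'E'
from h import *
for n in("top","side"):
    f=grab_frame(n); np.savez(n+"0.npz",**f); cv2.imwrite(f"pics/{n}0.png",cv2.resize(f["frame"][...,::-1],(768,576),interpolation=cv2.INTER_CUBIC))
    print(n,f["vfov"],f["cx"],f["cy"],np.round(f["R"],3).tolist(),f["t"], np.round(-np.array(f["R"]).T@np.array(f["t"]),3))
print(get_obs())
E
```

```text
top 54.81667614378404 254.75059624263938 187.597880702689 [[0.105, -0.994, 0.0], [-0.972, -0.103, -0.212], [0.21, 0.022, -0.977]] [-0.03216472  0.54580614  0.87620282] [0.35  0.005 0.972]
side 50.03842610596702 256.56641059423566 188.68041220230072 [[-0.789, -0.614, -0.012], [-0.425, 0.56, -0.711], [0.443, -0.556, -0.703]] [0.43797376 0.30176527 0.70875807] [0.16  0.494 0.718]
{'clock': 0.1, 'joints': array([ 1.21489538,  0.47767571,  0.02233684,  1.55632841, -0.01148619,
        1.10931292, -0.08308892]), 'qvel': array([-0.00117447, -0.00139207,  0.00045495, -0.00198644,  0.00034734,
       -0.00102914,  0.00036196]), 'tau': array([ 4.83947384e-03, -5.97755241e+01,  1.61350116e+00, -2.81955600e+01,
        1.27372064e-02,  5.00898255e-03,  3.10372229e-05]), 'tcp_pos': array([ 0.16542039, -0.65387613,  0.23046102]), 'orientation': array([-3.11594946e+00, -3.88122891e-01,  5.02036909e-04]), 'contact_force': array([ 1.25686653, -0.24649621,  0.49119776]), 'moment': array([ 0.01902476, -0.01427701, -0.04180982]), 'gripper_force': 0.0, 'grip_width': 0.08516018396823423}
```

View pics/top0.png

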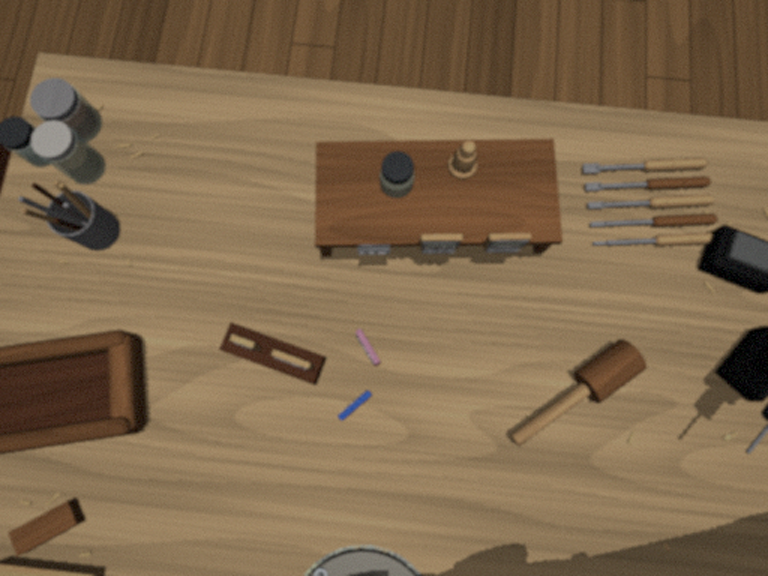

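View pics/side0.png

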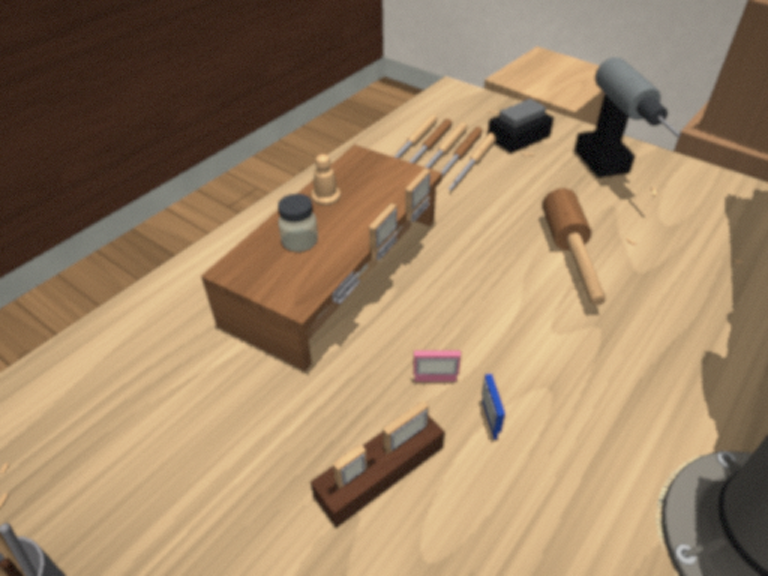

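The top picture (768-wide) shows four things shaped like the holder, apart from the two fitted ones at (442,240) and (508,240):
- Wide pale one in the stand, (291,357).
- Narrow pale one in the stand, (241,342).
- Pink one, (368,347).
- Blue one, (355,405).

The one at (291,357), side (408,428), fits: it is pale, wide and in the stand. The empty clip is at top (374,250), side (346,288). Next I'll confirm both in a crop and measure.

```bash
cat > m.py <<'E'
from h import *
out=[]
T=np.load("top0.npz"); S=np.load("side0.npz")
def crop(f,u0,v0,w,h): return cv2.resize(f["frame"][v0:v0+h,u0:u0+w,::-1],(400,300),interpolation=cv2.INTER_CUBIC)
cv2.imwrite("pics/crop1.png",np.vstack([np.hstack([crop(T,140,200,120,90),crop(T,225,130,120,90)]),np.hstack([crop(S,200,255,120,90),crop(S,200,110,120,90)])]))
for n,f in(("top",T),("side",S)):
    W=cloud(f); x,y,z=W[...,0],W[...,1],W[...,2]
    def rect(name,box,zl,zh):
        u0,v0,u1,v1=box; w=W[v0:v1,u0:u1].reshape(-1,3); m=(w[:,2]>zl)&(w[:,2]<zh); w=w[m]
        if len(w)<5: print(n,name,len(w));return
        c,s,a=cv2.minAreaRect((w[:,:2]*1000).astype(np.float32))
        print(n,name,len(w),"c",np.round(c,1),"s",np.round(s,1),"a",round(a,1),"zmed",round(np.median(w[:,2])*1000,1),"mean",np.round(w.mean(0)*1000,1))
    if n=="top":
        rect("rack",(140,205,222,262),.033,.046); rect("wide",(178,225,212,250),.07,.095); rect("narrow",(148,215,174,240),.07,.095)
        rect("shelf",(200,85,385,170),.105,.114); rect("fitL",(275,150,312,172),.145,.17); rect("fitR",(320,150,358,172),.145,.17)
        rect("clip",(232,158,264,174),.09,.113)
        rect("jar",(240,90,285,140),.16,.2)
    else:
        rect("rack",(200,265,302,350),.033,.046); rect("wide",(250,262,295,310),.075,.095); rect("narrow",(215,290,250,330),.075,.095)
        rect("shelf",(130,90,300,245),.105,.114); rect("fitL",(240,130,270,180),.148,.17); rect("fitR",(265,108,292,150),.148,.17)
        rect("clip",(215,175,245,205),.09,.113)
E
python3 m.py
```

```text
top rack 1098 c [410.2 198.5] s [170.   49.9] a 76.3 zmed 40.3 mean [409.8 197.6  40.2]
top wide 137 c [400.3 157.5] s [63.9 11.8] a 75.9 zmed 83.7 mean [400.1 156.5  83.2]
top narrow 87 c [419.9 238.7] s [38.9 11.9] a 75.7 zmed 83.4 mean [419.8 237.7  82.7]
top shelf 9912 c [691.6 -48.3] s [194.6 400.2] a 6.9 zmed 110.1 mean [693.5 -47.5 110.1]
top fitL 166 c [603.  -57.8] s [12.2 62.6] a 5.8 zmed 155.3 mean [602.8 -57.6 154.8]
top fitR 163 c [ 616.7 -162.5] s [12.5 64.5] a 7.7 zmed 155.6 mean [ 615.8 -162.7  154.9]
top clip 310 c [595.   48.5] s [23.5 75.9] a 5.9 zmed 108.5 mean [595.9  48.3 105.1]
top jar 384 c [702.5  19.6] s [47.6 48.4] a 6.0 zmed 179.7 mean [700.3  19.7 179. ]
side rack 1652 c [409.2 197.5] s [172.   52.1] a 76.0 zmed 40.9 mean [404.5 211.9  40.6]
side wide 276 c [399.1 157.5] s [64.1 12.3] a 75.5 zmed 84.2 mean [398.5 159.3  83.2]
side narrow 197 c [419.1 239.1] s [39.9 12.7] a 75.6 zmed 84.0 mean [418.5 240.1  83.1]
side shelf 7110 c [691.1 -49.1] s [194.  403.6] a 6.7 zmed 111.0 mean [683.2 -10.  110.9]
side fitL 151 c [601.5 -59. ] s [13.  67.1] a 6.0 zmed 155.7 mean [600.7 -56.6 154.8]
side fitR 127 c [ 614.3 -163. ] s [13.7 65.4] a 5.0 zmed 155.7 mean [ 613.2 -160.4  154.9]
side clip 580 c [595.3  38.8] s [63.2 90.8] a 41.4 zmed 109.8 mean [600.9  45.  106.6]
```

View pics/crop1.png

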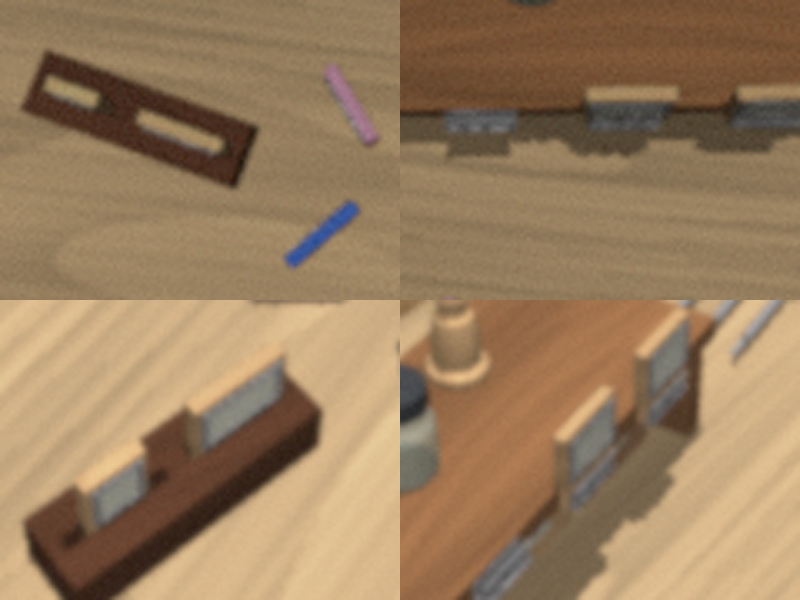

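The crop confirms it: the wide pale holder in the stand has its grey card towards the stand's -x, and the two fitted ones have their cards out. The empty clip is on the left. Next I'll plan the approach.

```bash
cat >> h.py <<'E'
from scipy.spatial.transform import Rotation as Ro
def down(yaw):  # tool y at angle yaw (deg), z down
    y=np.array([np.cos(np.radians(yaw)),np.sin(np.radians(yaw)),0]); z=np.array([0,0,-1.])
    return Ro.from_matrix(np.stack([np.cross(y,z),y,z],1))
def chain(wps,p=None,R=None):
    o=get_obs(); p=o["tcp_pos"] if p is None else p; R=Ro.from_rotvec(o["orientation"]) if R is None else R
    for q,yaw in wps:
        q=np.array(q); N=down(yaw)
        print(np.round(R.inv().apply(q-p)/.15,3).tolist(),np.round((R.inv()*N).as_rotvec()/2,3).tolist()); p,R=q,N
E
python3 - <<'E'
from h import *
chain([((.27,-.55,.24),-65),((.39,-.46,.24),-55),((.48,-.34,.24),-45),((.53,-.2,.24),-35),((.54,-.06,.24),-25),((.49,.07,.24),-14.1),((.3997,.1575,.2),-14.1)])
E
```

```text
[0.846, -0.5, -0.063] [-0.001, -0.0, -0.094]
[0.979, -0.206, 0.0] [0.0, 0.0, -0.087]
[0.95, -0.311, 0.0] [0.0, 0.0, -0.087]
[0.896, -0.424, 0.0] [0.0, 0.0, -0.087]
[0.803, -0.481, 0.0] [0.0, 0.0, -0.087]
[0.645, -0.668, 0.0] [0.0, 0.0, -0.095]
[0.419, -0.726, 0.267] [0.0, 0.0, 0.0]
```

>>> {"name": "drive_tool", "arguments": {"rows": [{"offset":[0.2,-0.12,-0.02],"rotation":[0,0,-0.03],"claw":0.6},{"offset":[0.42,-0.25,-0.06],"rotation":[0,0,-0.06],"claw":0.6},{"offset":[0.65,-0.38,-0.06],"rotation":[0,0,-0.094],"claw":0.6},{"offset":[0.846,-0.5,-0.06],"rotation":[0,0,-0.094],"claw":0.6},{"offset":[0.846,-0.5,-0.06],"rotation":[0,0,-0.094],"claw":0.6}], "force": 60}}

```text
clock: 0.52
tcp_pos: [0.2778, -0.5443, 0.2402]
orientation: [-3.061, -0.695, -0.007]
contact_force: [0.0, 0.2, -0.1]
grip_width: 0.0512
gripper_force: 0.0
```

>>> {"name": "drive_tool", "arguments": {"rows": [{"offset":[0.25,-0.05,0],"rotation":[0,0,-0.03],"claw":0.6},{"offset":[0.5,-0.1,0],"rotation":[0,0,-0.06],"claw":0.6},{"offset":[0.75,-0.15,0],"rotation":[0,0,-0.087],"claw":0.6},{"offset":[0.98,-0.21,0],"rotation":[0,0,-0.087],"claw":0.6},{"offset":[0.98,-0.21,0],"rotation":[0,0,-0.087],"claw":0.6}]}}

```text
clock: 0.93
tcp_pos: [0.3977, -0.4531, 0.2401]
orientation: [-2.989, -0.96, -0.007]
contact_force: [0.4, 0.8, 0.8]
grip_width: 0.0513
gripper_force: 0.0
```

>>> {"name": "drive_tool", "arguments": {"rows": [{"offset":[0.25,-0.08,0],"rotation":[0,0,-0.03],"claw":0.6},{"offset":[0.5,-0.16,0],"rotation":[0,0,-0.06],"claw":0.6},{"offset":[0.75,-0.24,0],"rotation":[0,0,-0.087],"claw":0.6},{"offset":[0.95,-0.31,0],"rotation":[0,0,-0.087],"claw":0.6},{"offset":[0.95,-0.31,0],"rotation":[0,0,-0.087],"claw":0.6}]}}

```text
clock: 1.35
tcp_pos: [0.4852, -0.3326, 0.2402]
orientation: [-2.894, -1.214, -0.006]
contact_force: [0.8, 0.5, 0.5]
grip_width: 0.0514
gripper_force: 0.0
```

```bash
python3 - <<'E'
from h import *
o=get_obs();print(o["clock"],o["joints"].round(3),o["tcp_pos"],o["orientation"],o["grip_width"])
chain([((.53,-.2,.24),-35),((.54,-.06,.24),-25),((.49,.07,.24),-14.1),((.3997,.1575,.2),-14.1)])
E
```

```text
1.35 [ 0.696  0.34  -0.252  1.745  0.09   1.067 -0.361] [ 0.48518415 -0.33260762  0.24024164] [-2.89449416 -1.21433453 -0.00581755] 0.05143217259771266
[0.84, -0.406, 0.006] [-0.0, -0.002, -0.083]
[0.803, -0.481, 0.0] [0.0, 0.0, -0.087]
[0.645, -0.668, 0.0] [0.0, 0.0, -0.095]
[0.419, -0.726, 0.267] [0.0, 0.0, 0.0]
```

>>> {"name": "drive_tool", "arguments": {"rows": [{"offset":[0.25,-0.1,0],"rotation":[0,0,-0.03],"claw":0.6},{"offset":[0.5,-0.22,0],"rotation":[0,0,-0.06],"claw":0.6},{"offset":[0.75,-0.35,0],"rotation":[0,0,-0.085],"claw":0.6},{"offset":[0.89,-0.42,0],"rotation":[0,0,-0.085],"claw":0.6},{"offset":[0.89,-0.42,0],"rotation":[0,0,-0.085],"claw":0.6}]}}

```text
clock: 1.77
tcp_pos: [0.5324, -0.1945, 0.2404]
orientation: [-2.782, -1.454, -0.004]
contact_force: [0.4, -0.4, 0.1]
grip_width: 0.0515
gripper_force: 0.0
```

>>> {"name": "drive_tool", "arguments": {"rows": [{"offset":[0.25,-0.15,0],"rotation":[0,0,-0.03],"claw":0.6},{"offset":[0.5,-0.3,0],"rotation":[0,0,-0.06],"claw":0.6},{"offset":[0.7,-0.4,0],"rotation":[0,0,-0.087],"claw":0.6},{"offset":[0.8,-0.48,0],"rotation":[0,0,-0.087],"claw":0.6},{"offset":[0.8,-0.48,0],"rotation":[0,0,-0.087],"claw":0.6}]}}

```text
clock: 2.18
tcp_pos: [0.541, -0.0567, 0.2404]
orientation: [-2.648, -1.688, -0.002]
contact_force: [0.2, 0.4, -0.3]
grip_width: 0.0512
gripper_force: 0.0
```

>>> {"name": "drive_tool", "arguments": {"rows": [{"offset":[0.2,-0.2,0],"rotation":[0,0,-0.03],"claw":0.6},{"offset":[0.4,-0.4,0],"rotation":[0,0,-0.06],"claw":0.6},{"offset":[0.55,-0.57,0],"rotation":[0,0,-0.095],"claw":0.6},{"offset":[0.64,-0.67,0],"rotation":[0,0,-0.095],"claw":0.6},{"offset":[0.64,-0.67,0],"rotation":[0,0,-0.095],"claw":0.6},{"offset":[0.64,-0.67,0],"rotation":[0,0,-0.095],"claw":0.6}]}}

```text
clock: 2.68
tcp_pos: [0.4914, 0.0674, 0.2403]
orientation: [2.483, 1.923, -0.001]
contact_force: [0.8, -0.8, -0.2]
grip_width: 0.051
gripper_force: 0.0
```

```bash
python3 - <<'E'
from h import *
o=get_obs();print(o["clock"],o["joints"].round(3),o["tcp_pos"],o["orientation"],o["grip_width"])
chain([((.3997,.1575,.15),-14.1),((.3997,.1575,.068),-14.1)])
E
```

```text
2.6833 [ 0.222  0.218 -0.552  1.934  0.134  1.026 -0.642] [0.49140188 0.06735257 0.24026497] [ 2.48322406e+00  1.92348812e+00 -7.91135190e-04] 0.05096857089809239
[0.429, -0.742, 0.601] [0.0, 0.0, -0.003]
[0.0, 0.0, 0.547] [0.0, 0.0, 0.0]
```

>>> {"name": "drive_tool", "arguments": {"rows": [{"offset":[0.14,-0.25,0.2],"rotation":[0,0,-0.003],"claw":0.6},{"offset":[0.28,-0.5,0.4],"rotation":[0,0,-0.003],"claw":0.6},{"offset":[0.43,-0.742,0.6],"rotation":[0,0,-0.003],"claw":0.6},{"offset":[0.43,-0.742,0.6],"rotation":[0,0,-0.003],"claw":0.6},{"offset":[0.43,-0.742,0.6],"rotation":[0,0,-0.003],"claw":0.6},{"offset":[0.43,-0.742,0.6],"rotation":[0,0,-0.003],"claw":0.6}]}}

```text
clock: 3.18
tcp_pos: [0.3995, 0.157, 0.1494]
orientation: [-2.478, -1.93, 0.004]
contact_force: [-0.5, -0.4, 0.6]
grip_width: 0.0516
gripper_force: 0.0
```

```bash
python3 - <<'E'
from h import *
o=get_obs();print(o["clock"],o["joints"].round(3),o["tcp_pos"],o["orientation"],o["grip_width"])
chain([((.3997,.1575,.05),-14.1)])
f=grab_frame("side"); cv2.imwrite("pics/s1.png",cv2.resize(f["frame"][200:350,180:380,::-1],(800,600),interpolation=cv2.INTER_CUBIC))
E
```

```text
3.1833 [ 0.037  0.242 -0.622  2.163  0.197  0.793 -0.957] [0.39952146 0.15696173 0.1493822 ] [-2.47826024 -1.93032146  0.00397932] 0.051576732046383134
[0.005, 0.001, 0.663] [-0.001, 0.001, -0.001]
```

View pics/s1.png

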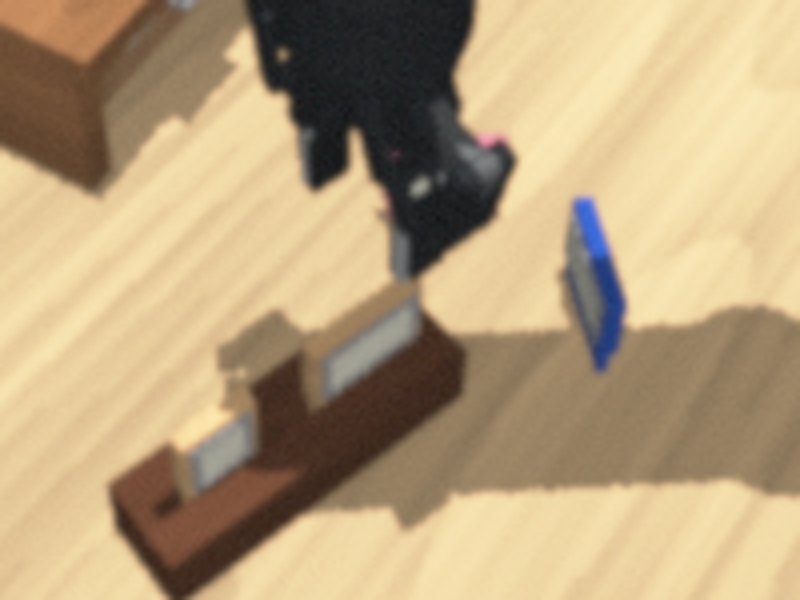

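The fingers straddle the wide holder across its thickness (block at about (365,335), tips at (320,180) and (400,270)). The pink and blue ones are clear. Descend and close.

>>> {"name": "drive_tool", "arguments": {"rows": [{"offset":[0.005,0,0.15],"rotation":[0,0,0],"claw":0.6},{"offset":[0.005,0,0.3],"rotation":[0,0,0],"claw":0.6},{"offset":[0.005,0,0.45],"rotation":[0,0,0],"claw":0.6},{"offset":[0.005,0,0.6],"rotation":[0,0,0],"claw":0.6},{"offset":[0.005,0,0.66],"rotation":[0,0,0],"claw":0.6},{"offset":[0.005,0,0.66],"rotation":[0,0,0],"claw":0.6},{"offset":[0.005,0,0.66],"rotation":[0,0,0],"claw":0.6}]}}

```text
clock: 3.82
tcp_pos: [0.4012, 0.1584, 0.0517]
orientation: [2.48, 1.928, 0.0]
contact_force: [0.8, 1.3, -0.2]
grip_width: 0.0511
gripper_force: 0.0
```

>>> {"name": "drive_tool", "arguments": {"rows": [{"offset":[0,0,0],"rotation":[0,0,0],"claw":0.4},{"offset":[0,0,0],"rotation":[0,0,0],"claw":0.3},{"offset":[0,0,0],"rotation":[0,0,0],"claw":0.25},{"offset":[0,0,0],"rotation":[0,0,0],"claw":0.2},{"offset":[0,0,0],"rotation":[0,0,0],"claw":0.15},{"offset":[0,0,0],"rotation":[0,0,0],"claw":0.1},{"offset":[0,0,0],"rotation":[0,0,0],"claw":0},{"offset":[0,0,0],"rotation":[0,0,0],"claw":0},{"offset":[0,0,0],"rotation":[0,0,0],"claw":0},{"offset":[0,0,0],"rotation":[0,0,0],"claw":0},{"offset":[0,0,0],"rotation":[0,0,0],"claw":0},{"offset":[0,0,0],"rotation":[0,0,0],"claw":0}], "force": 60}}

```text
clock: 4.82
tcp_pos: [0.4007, 0.1591, 0.0518]
orientation: [2.477, 1.93, 0.001]
contact_force: [0.6, -1.3, 6.1]
grip_width: 0.0112
gripper_force: 58.7
```

```bash
python3 - <<'E'
from h import *
o=get_obs();print(o["clock"],o["joints"].round(3),o["tcp_pos"],o["orientation"],o["grip_width"],o["gripper_force"],o["contact_force"])
E
```

```text
4.8167 [-0.072  0.419 -0.528  2.234  0.389  0.574 -1.14 ] [0.40071412 0.15909445 0.051827  ] [2.47748232e+00 1.93043983e+00 1.49547784e-03] 0.011199968759226808 58.67848455905914 [ 0.61217361 -1.28106177  6.12520393]
```

>>> {"name": "drive_tool", "arguments": {"rows": [{"offset":[0,0,-0.05],"rotation":[0,0,0],"claw":0},{"offset":[0,0,-0.15],"rotation":[0,0,0],"claw":0},{"offset":[0,0,-0.3],"rotation":[0,0,0],"claw":0},{"offset":[0,0,-0.45],"rotation":[0,0,0],"claw":0},{"offset":[0,0,-0.6],"rotation":[0,0,0],"claw":0},{"offset":[0,0,-0.75],"rotation":[0,0,0],"claw":0},{"offset":[0,0,-0.9],"rotation":[0,0,0],"claw":0},{"offset":[0,0,-1],"rotation":[0,0,0],"claw":0},{"offset":[0,0,-1],"rotation":[0,0,0],"claw":0},{"offset":[0,0,-1],"rotation":[0,0,0],"claw":0}]}}

```text
clock: 5.65
tcp_pos: [0.4001, 0.1591, 0.2018]
orientation: [2.478, 1.93, 0.002]
contact_force: [-0.1, 0.2, -0.3]
grip_width: 0.0114
gripper_force: 59.4
```

```bash
python3 - <<'E'
from h import *
o=get_obs();print(o["clock"],o["joints"].round(3),o["tcp_pos"],o["grip_width"],o["gripper_force"],o["contact_force"])
chain([((.5,.1,.2),-3),((.588,.046,.175),7)])
E
```

```text
5.65 [ 0.082  0.16  -0.654  2.108  0.124  0.909 -0.889] [0.40005245 0.15908622 0.20182967] 0.011445601042846164 59.35687601566315 [-0.13366675  0.17944798 -0.32268408]
[-0.219, 0.742, 0.013] [0.001, -0.0, -0.097]
[-0.329, 0.605, 0.167] [0.0, 0.0, -0.087]
```

>>> {"name": "drive_tool", "arguments": {"rows": [{"offset":[-0.04,0.12,0],"rotation":[0,0,-0.02],"claw":0},{"offset":[-0.08,0.26,0],"rotation":[0,0,-0.04],"claw":0},{"offset":[-0.13,0.44,0],"rotation":[0,0,-0.06],"claw":0},{"offset":[-0.18,0.6,0],"rotation":[0,0,-0.08],"claw":0},{"offset":[-0.22,0.742,0],"rotation":[0,0,-0.097],"claw":0},{"offset":[-0.22,0.742,0],"rotation":[0,0,-0.097],"claw":0}]}}

```text
clock: 6.15
tcp_pos: [0.5023, 0.0966, 0.1995]
orientation: [-2.282, -2.158, 0.002]
contact_force: [-0.2, -0.9, -0.1]
grip_width: 0.0109
gripper_force: 59.3
```

>>> {"name": "drive_tool", "arguments": {"rows": [{"offset":[-0.07,0.12,0.02],"rotation":[0,0,-0.02],"claw":0},{"offset":[-0.13,0.24,0.06],"rotation":[0,0,-0.04],"claw":0},{"offset":[-0.2,0.37,0.1],"rotation":[0,0,-0.06],"claw":0},{"offset":[-0.26,0.48,0.13],"rotation":[0,0,-0.08],"claw":0},{"offset":[-0.33,0.6,0.16],"rotation":[0,0,-0.087],"claw":0},{"offset":[-0.33,0.6,0.16],"rotation":[0,0,-0.087],"claw":0},{"offset":[-0.33,0.6,0.16],"rotation":[0,0,-0.087],"claw":0},{"offset":[-0.33,0.6,0.16],"rotation":[0,0,-0.087],"claw":0}]}}

```text
clock: 6.82
tcp_pos: [0.5857, 0.0465, 0.1762]
orientation: [-2.081, -2.351, 0.002]
contact_force: [0.4, 0.5, -0.2]
grip_width: 0.0111
gripper_force: 59.3
```

```bash
python3 - <<'E'
from h import *
o=get_obs();print(o["clock"],o["joints"].round(3),o["tcp_pos"],o["orientation"],o["gripper_force"],o["contact_force"])
for n,c in(("side",(180,110,160,120)),("top",(210,110,160,120))):
    f=grab_frame(n); np.savez(n+"1.npz",**f); u,v,w,h=c
    cv2.imwrite(f"pics/{n}2.png",cv2.resize(f["frame"][v:v+h,u:u+w,::-1],(800,600),interpolation=cv2.INTER_CUBIC))
E
```

```text
6.8167 [ 0.252  0.454 -0.569  1.792  0.287  0.982 -0.311] [0.5857458  0.04649605 0.17617144] [-2.08084222e+00 -2.35057631e+00  2.11552282e-03] 59.307353496551514 [ 0.41309483  0.50439409 -0.22962822]
```

View pics/side2.png

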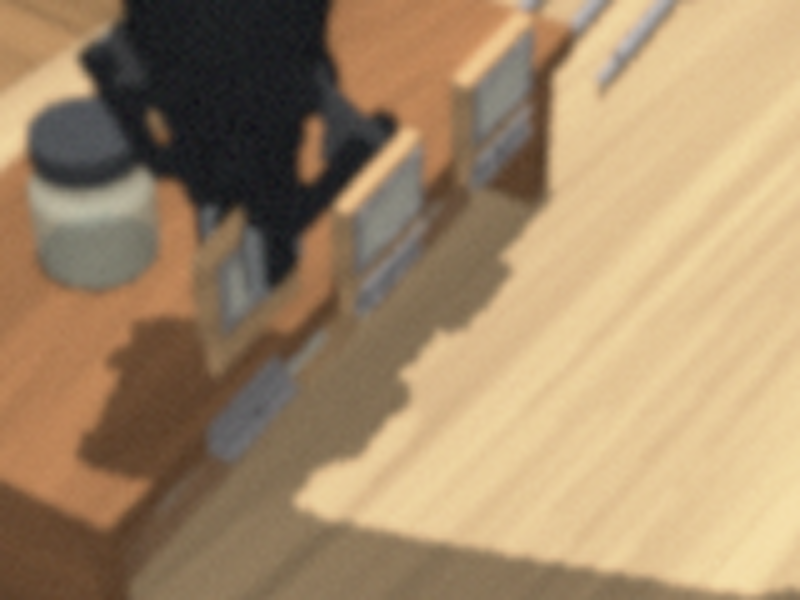

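View pics/top2.png

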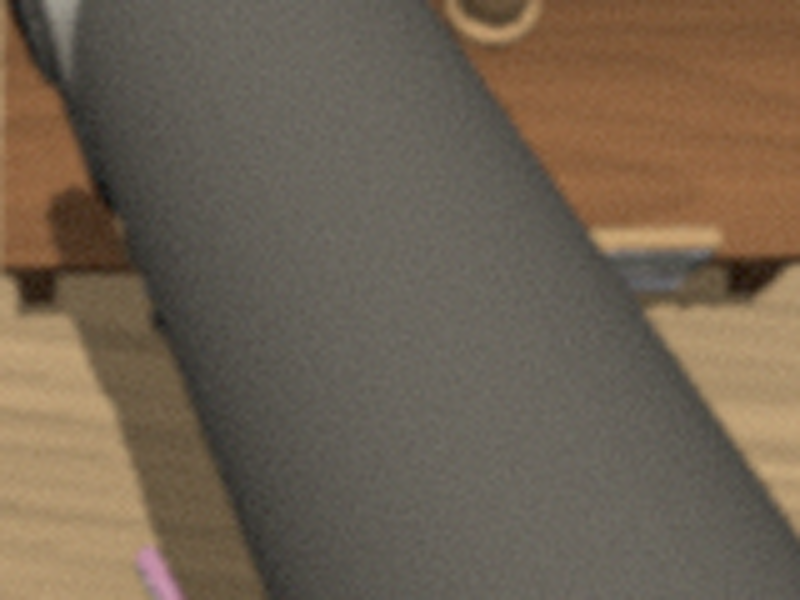

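Side crop: the held holder at (235,290) is upright above the empty clip (250,410) with its card out. The arm hides it in the top view. I'll compare its card plane with the fitted ones in the side depth.

```bash
cat > m2.py <<'E'
from h import *
import sys
def meas(fs,dz=0,box=(218,150,248,188)):
    W=np.nanmean([cloud(f) for f in fs],0); a=np.radians(7); o=np.array([.58975,.04585,.094])
    C=(W-o)@np.array([[np.cos(a),-np.sin(a),0],[np.sin(a),np.cos(a),0],[0,0,1]])*1000
    for nm,yc,dz in(("held",0,dz),("fitL",-105,0),("fitR",-210,0)):
        c=C-[0,yc,dz]; m=(abs(c[...,0]+6)<7)&(abs(c[...,1])<27)&(c[...,2]>24)&(c[...,2]<56)&(abs(c[...,0]+6)<7)
        p=c[m]
        for _ in range(4):  # plane x=a+b y+c z
            A=np.c_[np.ones(len(p)),p[:,1],p[:,2]-40]; k=np.linalg.lstsq(A,p[:,0],rcond=None)[0]; r=p[:,0]-A@k; p=p[abs(r)<max(1.0,2*r.std())]
        # top face and left end
        t=c[(abs(c[...,2]-60)<4)&(abs(c[...,0])<5)&(abs(c[...,1])<40)]
        e=c[(c[...,2]>25)&(c[...,2]<55)&(abs(c[...,0])<4)&(abs(c[...,1]-32)<6)]
        print(nm,len(p),"x",k[0].round(2),"yaw",np.degrees(-k[1]).round(2),"tilt",np.degrees(k[2]).round(2),"r",r.std().round(2),"| top n",len(t),np.round(np.percentile(t,[2,50,98],axis=0),1).tolist() if len(t) else "","| end",len(e),np.round(np.median(e,axis=0),1) if len(e) else "")
    return C
if __name__=="__main__":
    fs=[grab_frame("side") for _ in range(4)]; o=get_obs(); print(o["tcp_pos"],down(7).as_rotvec())
    C=meas(fs,dz=(o["tcp_pos"][2]-.0298-.094)*1000)
    # clip steel points
    m=(abs(C[...,1])<26)&(C[...,2]>2)&(C[...,2]<17)&(abs(C[...,0]+3)<8)
    p=C[m]
    for z0 in range(2,17,2):
        q=p[abs(p[:,2]-z0)<1]; print(z0,len(q),np.round(np.percentile(q[:,0],[5,50,95]),1) if len(q) else "",np.round(np.percentile(q[:,1],[2,98]),1) if len(q) else "")
E
python3 m2.py
```

```text
[0.58681169 0.04608183 0.17756442] [2.08168228 2.35291379 0.        ]
held 64 x -10.23 yaw -0.6 tilt 0.11 r 0.46 | top n 42 [[-4.6, -0.5, 56.5], [-1.4, 14.6, 62.6], [4.3, 31.6, 63.4]] | end 22 [-2.1 31.3 40.4]
fitL 140 x -5.11 yaw -0.21 tilt 0.67 r 0.44 | top n 116 [[-4.7, -31.3, 57.3], [-1.4, 2.2, 62.6], [4.5, 30.9, 63.8]] | end 36 [-0.4 30.9 40.8]
fitR 112 x -5.59 yaw 0.05 tilt 0.08 r 0.48 | top n 93 [[-4.8, -31.2, 57.1], [-1.0, 2.2, 62.8], [4.6, 31.1, 63.9]] | end 29 [-1.  30.7 40.8]
2 4 [-5.  -1.9 -1.4] [-23.6  23.9]
4 9 [-2.1 -1.7  2. ] [-8.3 22.5]
6 18 [-2.5  1.1  3.8] [-23.   23.6]
8 21 [-2.6 -1.7  3.7] [-23.6  22.8]
10 14 [-2.   3.4  4.2] [-24.5  24.5]
12 14 [-1.5  3.4  4. ] [-22.4  24. ]
14 22 [-3.2  3.7  5. ] [-23.2  24.3]
16 18 [-5.5 -4.8  4.8] [-23.2  23.2]
```

```bash
python3 - <<'E'
from h import *
c,s=np.cos(np.radians(7)),np.sin(np.radians(7)); x,y=-2.94*c+.23*s,2.94*s+.23*c
print(x,y); x+=4.2;y+=-.5; X=.58975+(x*c-y*s)/1e3;Y=.04585+(x*s+y*c)/1e3
print(X,Y); chain([((X,Y,.147),7.3)])
E
```

```text
-2.8900557368423025 0.5865814844886377
0.5910396285085961 0.04609557816648096
[-0.003, 0.028, 0.204] [0.0, 0.0, -0.003]
```

>>> {"name": "drive_tool", "arguments": {"rows": [{"offset":[0,0.015,0.05],"rotation":[0,0,-0.003],"claw":0},{"offset":[-0.003,0.028,0.1],"rotation":[0,0,-0.003],"claw":0},{"offset":[-0.003,0.028,0.15],"rotation":[0,0,-0.003],"claw":0},{"offset":[-0.003,0.028,0.2],"rotation":[0,0,-0.003],"claw":0},{"offset":[-0.003,0.028,0.2],"rotation":[0,0,-0.003],"claw":0},{"offset":[-0.003,0.028,0.2],"rotation":[0,0,-0.003],"claw":0},{"offset":[-0.003,0.028,0.2],"rotation":[0,0,-0.003],"claw":0},{"offset":[-0.003,0.028,0.2],"rotation":[0,0,-0.003],"claw":0}], "force": 80}}

```text
clock: 7.78
tcp_pos: [0.5917, 0.0458, 0.1476]
orientation: [2.076, 2.358, 0.001]
contact_force: [0.7, 0.1, -0.2]
grip_width: 0.0107
gripper_force: 81.6
```

```bash
sed -i 's/(abs(c\[...,0\])<4)&(abs(c\[...,1\]-32)<6)/(abs(c[...,0])<12)\&(abs(c[...,1]-32)<4)/' m2.py; python3 m2.py | head -4; python3 - <<'E'
from h import *
f=grab_frame("side");cv2.imwrite("pics/s3.png",cv2.resize(f["frame"][130:220,190:310,::-1],(800,600),interpolation=cv2.INTER_CUBIC))
o=get_obs();print(o["clock"],o["tcp_pos"],o["orientation"],o["contact_force"],o["gripper_force"])
E
```

```text
[0.59157639 0.04568875 0.14764352] [2.08168228 2.35291379 0.        ]
held 106 x -10.22 yaw -13.21 tilt -3.74 r 2.05 | top n 65 [[-4.8, 3.0, 56.8], [-1.3, 19.6, 62.5], [4.0, 30.3, 63.7]] | end 48 [-0.2 29.8 39.4]
fitL 137 x -5.16 yaw -0.05 tilt 1.12 r 0.42 | top n 50 [[-4.7, -32.6, 58.3], [-1.5, -18.0, 62.7], [4.3, -2.1, 63.8]] | end 32 [-0.6 30.4 35. ]
fitR 114 x -5.56 yaw -0.22 tilt -0.59 r 0.47 | top n 97 [[-4.9, -30.7, 57.9], [-1.4, 3.9, 62.8], [4.7, 31.2, 63.8]] | end 43 [-0.9 30.7 40.1]
8.0333 [0.59154837 0.04567675 0.1475909 ] [2.07579487e+00 2.35756198e+00 5.26063025e-04] [-0.01952531 -0.0919935  -0.25414993] 81.6304099559784
```

View pics/s3.png

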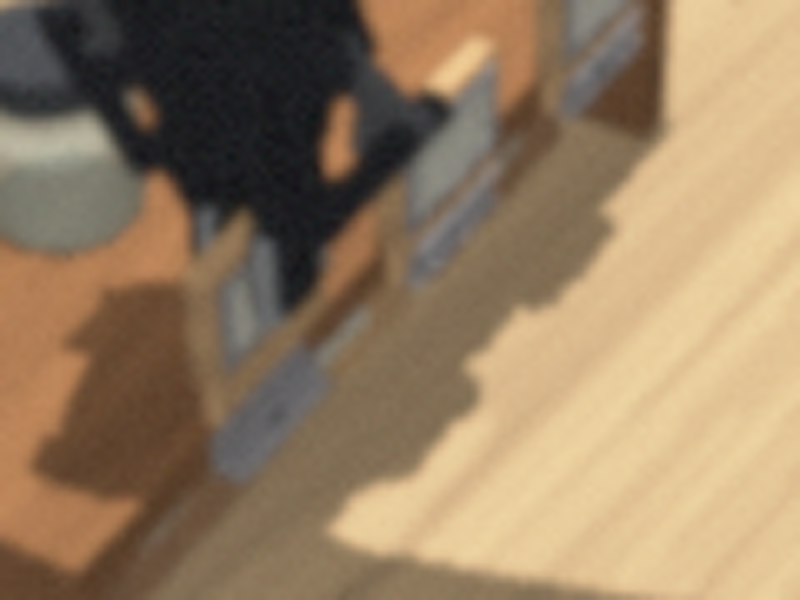

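```bash
python3 - <<'E'
from h import *
fs=[grab_frame("side") for _ in range(5)]; o=get_obs()["tcp_pos"]
W=np.nanmean([cloud(f) for f in fs],0); a=np.radians(7); oo=np.array([.58975,.04585,.094])
C=(W-oo)@np.array([[np.cos(a),-np.sin(a),0],[np.sin(a),np.cos(a),0],[0,0,1]])*1000
dz=(o[2]-.0298-.094)*1000
for nm,yc,d in(("held",0,dz),("fitL",-105,0),("fitR",-210,0)):
    c=C-[0,yc,d]
    for ya,yb in((14,20),(20,26),(26,30)):
        p=c[(c[...,1]>ya)&(c[...,1]<yb)&(c[...,2]>24)&(c[...,2]<54)&(abs(c[...,0]+6)<9)][:,0]
        print(nm,ya,np.histogram(p,np.arange(-15,4,1.5))[0])
    e=c[(c[...,2]>25)&(c[...,2]<54)&(abs(c[...,0])<14)&(abs(c[...,1]-31)<2.5)]
    print("end",len(e),np.round(np.percentile(e[:,0],[3,50,97]),1),np.median(e[:,1]).round(1))
    t=c[(abs(c[...,2]-62.3)<1.5)&(abs(c[...,0])<14)&(c[...,1]>14)&(c[...,1]<34)]
    print("top",len(t),np.round(np.percentile(t[:,0],[3,50,97]),1), np.median(t[:,2]))
E
```

```text
held 14 [ 0  0  0  0  0  1 19  2  0  0  0  0]
held 20 [ 0  0  0  0  0  4 17  1  0  0  0  0]
held 26 [ 0  0  0  0  0  0  3 16  2  3  2  3]
end 42 [-4.   0.1  5.1] 29.9
top 32 [-4.  -0.3  4.4] 62.8056543033776
fitL 14 [ 0  0  0  0  0  1 11  0  0  0  0  0]
fitL 20 [ 0  0  0  0  0  1 11  0  0  0  0  0]
fitL 26 [0 0 0 0 0 1 9 8 0 0 0 0]
end 32 [-4.5 -0.6  5. ] 30.5Traceback (most recent call last):
  File "<stdin>", line 14, in <module>
    return _quantile_unchecked(
        a, q, axis, out, overwrite_input, method, keepdims, weights)
    return _ureduce(a,
                    func=_quantile_ureduce_func,
    ...<5 lines>...
                    overwrite_input=overwrite_input,
                    method=method)
    r = func(a, **kwargs)
    result = _quantile(arr,
                       quantiles=q,
    ...<2 lines>...
                       out=out,
                       weights=wgt)
    slices_having_nans = np.isnan(arr[-1, ...])
                                  ~~~^^^^^^^^^
IndexError: index -1 is out of bounds for axis 0 with size 0
```

The held card plane (x ≈ -5.2) matches the fitted ones (-5.15). I'll bias it 1 mm outwards and go down gently.

>>> {"name": "drive_tool", "arguments": {"rows": [{"offset":[0,-0.007,0.02],"rotation":[0,0,0],"claw":0},{"offset":[0,-0.007,0.04],"rotation":[0,0,0],"claw":0},{"offset":[0,-0.007,0.06],"rotation":[0,0,0],"claw":0},{"offset":[0,-0.007,0.075],"rotation":[0,0,0],"claw":0},{"offset":[0,-0.007,0.085],"rotation":[0,0,0],"claw":0},{"offset":[0,-0.007,0.095],"rotation":[0,0,0],"claw":0},{"offset":[0,-0.007,0.1],"rotation":[0,0,0],"claw":0},{"offset":[0,-0.007,0.1],"rotation":[0,0,0],"claw":0}], "force": 100}}

```text
clock: 8.95
tcp_pos: [0.5912, 0.0458, 0.1327]
orientation: [2.075, 2.357, 0.003]
contact_force: [3.5, -0.9, 2.0]
grip_width: 0.0103
gripper_force: 99.8
```

>>> {"name": "drive_tool", "arguments": {"rows": [{"offset":[0,0,0.008],"rotation":[0,0,0],"claw":0},{"offset":[0,0,0.016],"rotation":[0,0,0],"claw":0},{"offset":[0,0,0.024],"rotation":[0,0,0],"claw":0},{"offset":[0,0,0.03],"rotation":[0,0,0],"claw":0},{"offset":[0,0,0.03],"rotation":[0,0,0],"claw":0}]}}

```text
clock: 9.37
tcp_pos: [0.5906, 0.0455, 0.1276]
orientation: [2.076, 2.358, 0.001]
contact_force: [5.3, 0.9, -0.2]
grip_width: 0.0106
gripper_force: 99.5
```

The lip pushes back in +x, so the tongue is in the clip. Continue to the floor.

>>> {"name": "drive_tool", "arguments": {"rows": [{"offset":[0,0,0.007],"rotation":[0,0,0],"claw":0},{"offset":[0,0,0.014],"rotation":[0,0,0],"claw":0},{"offset":[0,0,0.02],"rotation":[0,0,0],"claw":0},{"offset":[0,0,0.02],"rotation":[0,0,0],"claw":0},{"offset":[0,0,0.02],"rotation":[0,0,0],"claw":0}]}}

```text
clock: 9.78
tcp_pos: [0.5903, 0.0455, 0.1247]
orientation: [2.076, 2.358, -0.0]
contact_force: [4.6, 0.9, 0.1]
grip_width: 0.0105
gripper_force: 99.5
```

>>> {"name": "drive_tool", "arguments": {"rows": [{"offset":[0,0,0.004],"rotation":[0,0,0],"claw":0},{"offset":[0,0,0.007],"rotation":[0,0,0],"claw":0},{"offset":[0,0,0.007],"rotation":[0,0,0],"claw":0},{"offset":[0,0,0.007],"rotation":[0,0,0],"claw":0}]}}

```text
clock: 10.12
tcp_pos: [0.5905, 0.0455, 0.124]
orientation: [2.076, 2.358, 0.0]
contact_force: [5.2, -1.1, 2.5]
grip_width: 0.0103
gripper_force: 100.0
```

>>> {"name": "drive_tool", "arguments": {"rows": [{"offset":[0,0,0.004],"rotation":[0,0,0],"claw":0},{"offset":[0,0,0.007],"rotation":[0,0,0],"claw":0},{"offset":[0,0,0.007],"rotation":[0,0,0],"claw":0},{"offset":[0,0,0.007],"rotation":[0,0,0],"claw":0}]}}

```text
clock: 10.45
tcp_pos: [0.5906, 0.0455, 0.1238]
orientation: [2.076, 2.357, 0.0]
contact_force: [1.3, -0.0, 10.8]
grip_width: 0.0106
gripper_force: 101.6
```

```bash
python3 - <<'E'
from h import *
for _ in range(6):
    grab_frame("side"); o=get_obs();print(o["tcp_pos"].round(4),o["contact_force"].round(1))
E
```

```text
[0.5906 0.0456 0.1239] [ 1.3 -0.8  9.9]
[0.5906 0.0455 0.1239] [ 1.5  0.6 10.4]
[0.5906 0.0456 0.1238] [ 1.3 -0.7 10.9]
[0.5906 0.0456 0.1239] [2.  0.2 9.2]
[0.5906 0.0456 0.1239] [ 2.3 -0.8  9.5]
[0.5906 0.0456 0.1239] [ 1.6 -0.6 11.6]
```

It is on the floor, at about 8 N per mm. Press to about 20 N, which allows for the lip's grip.

>>> {"name": "drive_tool", "arguments": {"rows": [{"offset":[0,0,0.004],"rotation":[0,0,0],"claw":0},{"offset":[0,0,0.008],"rotation":[0,0,0],"claw":0},{"offset":[0,0,0.008],"rotation":[0,0,0],"claw":0},{"offset":[0,0,0.008],"rotation":[0,0,0],"claw":0},{"offset":[0,0,0.008],"rotation":[0,0,0],"claw":0},{"offset":[0,0,0.008],"rotation":[0,0,0],"claw":0}]}}

```text
clock: 11.25
tcp_pos: [0.5907, 0.0456, 0.1238]
orientation: [2.075, 2.357, 0.0]
contact_force: [-1.0, -1.5, 19.3]
grip_width: 0.0106
gripper_force: 103.1
```

```bash
python3 - <<'E'
from h import *
for _ in range(4):
    f=grab_frame("side"); o=get_obs();print(o["clock"],o["tcp_pos"].round(4),o["orientation"].round(3),o["contact_force"].round(1),o["gripper_force"])
W=cloud(f); a=np.radians(7); C=(W-[.58975,.04585,.094])@np.array([[np.cos(a),-np.sin(a),0],[np.sin(a),np.cos(a),0],[0,0,1]])*1000
for nm,yc in(("held",0),("fitL",-105),("fitR",-210)):
    c=C-[0,yc,0]
    t=c[(abs(c[...,2]-62.5)<5)&(abs(c[...,0])<5)&(abs(c[...,1]-20)<11)]
    e=c[(c[...,2]>25)&(c[...,2]<54)&(abs(c[...,0])<14)&(abs(c[...,1]-31)<2.5)]
    p=c[(c[...,1]>14)&(c[...,1]<26)&(c[...,2]>24)&(c[...,2]<54)&(abs(c[...,0]+6)<4)]
    print(nm,np.median(t[:,2]) if len(t) else None,np.median(e[:,1]),np.median(p[:,0]))
cv2.imwrite("pics/s4.png",cv2.resize(f["frame"][130:220,190:310,::-1],(800,600),interpolation=cv2.INTER_CUBIC))
E
```

```text
11.3 [0.5907 0.0456 0.1237] [2.075 2.357 0.   ] [-1.4 -1.2 19.1] 103.05845618247986
11.35 [0.5907 0.0456 0.1238] [ 2.075  2.357 -0.   ] [-1.2 -1.2 19. ] 103.05882453918457
11.4 [0.5907 0.0456 0.1237] [ 2.075  2.357 -0.   ] [-0.6 -1.  19.2] 103.05869579315186
11.45 [0.5907 0.0456 0.1238] [ 2.075  2.357 -0.   ] [-0.7 -1.9 19. ] 103.05800914764404
held 62.3882249782112 29.903422716557312 -6.193386985226404
fitL 62.203824002229766 nan -4.93843560792109
fitR 62.56462945227264 30.636362435786452 -5.614239301592001
  return _methods._mean(a, axis=axis, dtype=dtype,
  ret = ret.dtype.type(ret / rcount)
```

View pics/s4.png

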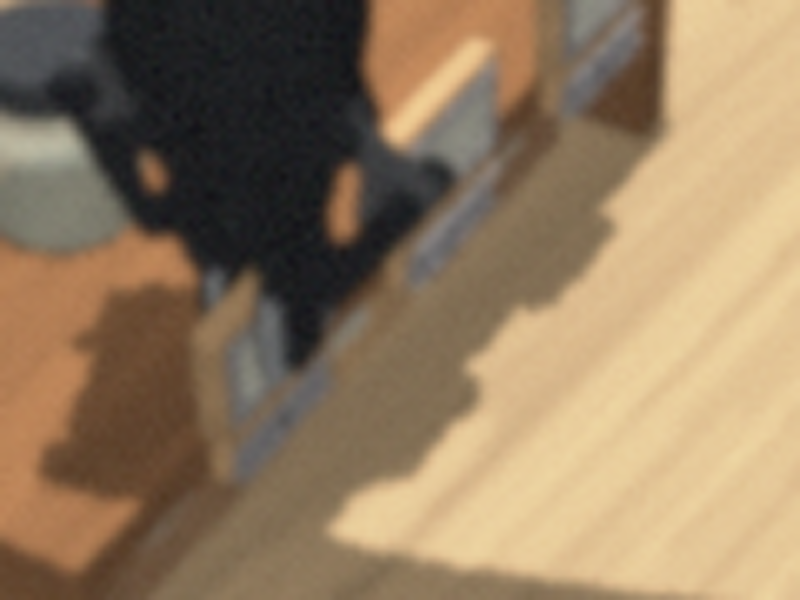

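The block at (215,390) sits behind the lip at the same height as the fitted holders (62.4 mm against 62.2 and 62.6). Its card faces out and the push is steady at 19 N. Handing in.

```bash
python3 -c "from h import *; print(hand_in())"
```

```text
the job is handed in; nothing more can be done
None
```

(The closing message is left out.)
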